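Top off the stacks of pastry forms

TASK

Take the thick and the thin long steel pastry form out of the sloping bin and set each one down, not dropped, on top of the pair of its own thickness, so that it lies in the groove between the two with its ends about even with theirs. Leave the short form in the bin, and leave the bowl, the cup and the brush where they are.

Things in the scene. Friction and masses are not known exactly. Their poses are not given: they have to be found in the camera images.
- bin: fixed light-wood bin, 352 mm wide (y), 170 deep (x), with three channels 112 mm wide, pitch 116. Origin: underside centre; x points away from the low front lip. Floor slopes up along +x by 0.26 rad, starting 22 mm above the table; each channel is a shallow V (sides rise 0.14 rad): a tube lies in its middle, pointing up the slope. Dividers and back rise 34 mm, front lip 24 mm, square to the floor
- thick_form_center (a point): polished steel pastry form, a plain round tube (rigid, closed to the fingers at its ends), 40 mm in diameter and 120 mm long; about 90 g, lies at the start in one of the three bin channels, against the front lip. Point at its centre (half-way along, on the axis); its x axis runs along the tube
- thin_form_center (a point): polished steel pastry form, a plain round tube (rigid, closed to the fingers at its ends), 26 mm in diameter and 120 mm long; about 60 g, lies at the start in one of the three bin channels, near the front lip. Point at its centre (half-way along, on the axis); its x axis runs along the tube
- short_form_center (a point): polished steel pastry form, a plain round tube (rigid, closed to the fingers at its ends), 32 mm in diameter and 80 mm long; a bystander that stays in its bin channel. Point at its centre (half-way along, on the axis); its x axis runs along the tube
- thick_tray: fixed brown wooden open tray, 136 mm long (x), 91 mm wide (y), 29 mm high, walls and floor 5 mm, holding two thick forms side by side along x, touching. Origin: underside centre, at table height; z up
- thick_seat (a point): the point where the centre of a thick form lies when it rests in the groove on top of the pair: above the middle of the thick tray, 59.6 mm over the table; axes as the tray's. The pair's tops are 45 mm over the table
- thick_left_center (a point): polished steel pastry form, a plain round tube (rigid, closed to the fingers at its ends), 40 mm in diameter and 120 mm long; loose in the thick tray, on the +y side of the pair. Point at its centre (half-way along, on the axis); its x axis runs along the tube
- thick_right_center (a point): polished steel pastry form, a plain round tube (rigid, closed to the fingers at its ends), 40 mm in diameter and 120 mm long; loose in the thick tray, on the -y side of the pair. Point at its centre (half-way along, on the axis); its x axis runs along the tube
- thin_tray: fixed brown wooden open tray, 136 mm long (x), 63 mm wide (y), 21 mm high, walls and floor 5 mm, holding two thin forms side by side along x, touching. Origin: underside centre, at table height; z up
- thin_seat (a point): the point where the centre of a thin form lies when it rests in the groove on top of the pair: above the middle of the thin tray, 40.5 mm over the table; axes as the tray's. The pair's tops are 31 mm over the table
- thin_left_center (a point): polished steel pastry form, a plain round tube (rigid, closed to the fingers at its ends), 26 mm in diameter and 120 mm long; loose in the thin tray, on the +y side of the pair. Point at its centre (half-way along, on the axis); its x axis runs along the tube
- thin_right_center (a point): polished steel pastry form, a plain round tube (rigid, closed to the fingers at its ends), 26 mm in diameter and 120 mm long; loose in the thin tray, on the -y side of the pair. Point at its centre (half-way along, on the axis); its x axis runs along the tube
- bowl: blue plastic bowl, 150 mm wide, 65 mm high, empty, a bystander; origin under its centre
- cup: clear plastic cup, 72 mm wide, 100 mm high, a bystander; origin under its centre
- brush: pastry brush lying beyond the bin, a bystander; origin near its middle, on the table
Mind the look-alikes: they are no part of the job. Leave any blue or orange look-alike of the part that bears thick_form_center alone. What is shaped like the part that bears thin_left_center but blue is not meant.

How it is judged:
At the end, for the whole second after the job is handed in: Each long form rests on the pair of its thickness: centre within 8 mm sideways, 25 mm lengthwise and 5 mm in height of its seat, within 0.12 rad of the tray, at rest; the pairs still down in their trays (at most 5 mm raised); the short form within 50 mm of its start (y of thick_form_center in the frame of thick_tray between -0.008 and 0.008 m and x of thick_form_center in the frame of thick_tray between -0.025 and 0.025 m and z of thick_form_center in the frame of thick_tray between 0.054641 and 0.064641 m and angle between the x axis of thick_form_center and the x axis of thick_tray, either way round below 0.12 rad and linear speed of each of thick_form, thin_form below 0.02 m/s and z of each of thick_left_center, thick_right_center in the frame of thick_tray below 0.03 m and y of thin_form_center in the frame of thin_tray between -0.008 and 0.008 m and x of thin_form_center in the frame of thin_tray between -0.025 and 0.025 m and z of thin_form_center in the frame of thin_tray between 0.0355167 and 0.0455167 m and angle between the x axis of thin_form_center and the x axis of thin_tray, either way round below 0.12 rad and z of each of thin_left_center, thin_right_center in the frame of thin_tray below 0.023 m and distance of short_form_center from where it was at the start of the episode below 0.05 m); the robot touches nothing.
It fails at once if the thick form dropped (faster than 0.75 m/s, out of the fingers) (linear speed of thick_form above 0.75 m/s and not (contact force between the fingers and thick_form above 0.01 N)).
It fails at once if the thin form dropped (faster than 0.75 m/s, out of the fingers) (linear speed of thin_form above 0.75 m/s and not (contact force between the fingers and thin_form above 0.01 N)).
It fails at once if the bowl moved by more than 50 mm (distance of bowl from where it was at the start of the episode above 0.05 m).
It fails at once if the cup moved by more than 50 mm (distance of cup from where it was at the start of the episode above 0.05 m).
It fails at once if the brush moved by more than 50 mm (distance of brush from where it was at the start of the episode above 0.05 m).
It also fails if it takes over 51 s, if anything falls off the work surface, if the arm or the gripper's body presses on something with over 40 N, if the wrist force passes 120 N, or if a joint passes its speed limit or range.

ROBOT

A 7-joint arm with a two-finger parallel gripper is mounted at the origin on the work surface. World frame = base frame: x ahead of the robot, y to its left, z up, the work surface at z = 0. Lengths are in m, angles in rad, forces in N, time in s.
With the tool pointing down it reaches from about 0.4 to 0.85 m from the base axis. Payload 10.4 kg.
Tool frame: the origin (TCP) lies midway between the tips of the shut fingers; the grasp point (between the pads) lies 19 mm behind it; z points along the fingers, y is the line along which they close (so a half turn about z gives the same grasp; the last joint's range is limited). The gripper opens to 87 mm and grips with 3 to 60 N. Pads are 19 mm wide; open, the fingers measure 117 mm over their backs; the gripper's body (75 mm by 190 mm) begins 51 mm behind the grasp point.
Start: joints at [1.266, 0.332, -0.065, 1.46, 0.022, 1.35, -0.088], TCP at [0.174, -0.6, 0.183] pointing down, gripper open.
Joint ranges: [-2.6, 2.6], [-0.5, 2.12], [-1.47, 1.34], [0.16, 2.42], [-1.27, 4.41], [0.06, 2.06], [-2.6, 2.6]. Speed limits (rad/s): [2.22, 2.22, 2.79, 2.79, 3.14, 3.14, 3.14].

INTERFACE

Orientations are given as a unit quaternion [x, y, z, w].
In Python, from bench import sensors, eyes, order gives the robot as it stands.
- The arm moves only by the tool arm_command, never from a script. Its argument "steps" is a list of rows, each an object with "rot": the turn, a rotation vector about the world's x, y, z in degrees, a list of three; "slide": the shift along the world's x, y, z in m, a list of three; "grip": the opening, from 0 (shut) to 1 (fully open). A call has exactly 8 rows; each row shifts and turns the commanded pose from where the row before left it; what a row does not reach is not made up. A row lasts 1/8 s, in which the tool goes at most 62.5 mm and 10.7 degrees, less where a joint would pass 70% of its speed; a pose out of reach is approached as far as the arm can. A call with a gripper value outside its range is refused whole. The fingers move at their own pace and stop on an object; "newtons" is the grip in N (left out, the last holds). Time passes only in rows, so rows that do not move let the fingers close, or fill a call up. It gives the time, the measured TCP pose, the force, the opening and the grip force at its end, in the units of the state.
- sensors.read_state(): the state, without advancing time (a new reading comes with each control period).
- eyes.camera(name): name is "scene" or "top"; returns a dict with "pixels" (400x640x3 uint8, red, green, blue), "intrinsics" (3x3 intrinsics, pixels), "k1" (the pictures are not rectified: a ray, as slopes to the right and down, at radius r is drawn at 1 + k1 r^2 times it, then the intrinsics apply), "pose" (4x4, takes a point from camera to world coordinates). Camera axes: x right, y down, z forward; pixel columns grow to the right and rows downward; lengths in m; the calibration is good to about 2 mm. A picture is of the moment at which its call begins. There is no depth.
- order.close_job(): hands the job in; it is judged then, once.
Trained networks look in a picture, given as the dict that the camera call returned (one of the last four; its "shot" number tells which), for a name from the list of things; names that differ only in an ending like _2 or _b are one class to them, and where a whole thing is asked for, a point or a joint stands for the part that bears it (a point fixed in the world has none). Each returns a list of dicts, best first, with "conf" (0 to 1); they miss things now and then, are a little off and sometimes report something else, mostly with a low value. They report only what shows in the picture. A call takes as long as a camera call. They do not tell look-alikes from the thing itself.
- eyes.look_for(name, picture): "bbox" ([left, top, right, bottom] in pixels, round what is visible of it).
The state is a dict: "time": time; "joint_positions": joint angles; "joint_vel": joint speeds; "joint_torque": joint torques, N m; "ee_pos": TCP position; "eef_rot": TCP orientation; "ft_force": force on the tool from outside, world axes, zero at the start; "torque": the same for the moment, N m; "width": finger opening in m; "grip_force": force on a finger pad.
Only numpy, scipy, OpenCV 4.12 (cv2) and the standard library are available. Lean on these libraries where they do the work, as an engineer would, in place of code of your own. Each camera call takes 0.05 s, during which the arm holds its last target. There are 200 camera calls.

## Working session

There is one attempt and no reset: what is moved stays moved. The work goes in short steps, Python scripts to look and compute and a tool call to move; the robot and the scene stay as the last step left them, time stands still between calls to the robot, and variables do not carry over. Pictures are saved under pics/ and viewed, at most 10 in all, crops included, and the job is handed in when it is done.

Besides the shell and the picture viewer there is one more tool, called by a JSON object that holds its "op" and its "data", one argument or row to a line. arm_command: Moves the arm, as the interface text tells. Its arguments: {"type":"object","properties":{"steps":{"type":"array","items":{"type":"object","properties":{"rot":{"type":"array","items":{"type":"number"}},"slide":{"type":"array","items":{"type":"number"}},"grip":{"type":"number"}}}},"newtons":{"type":"number"}},"required":["steps"]}

```bash
mkdir -p pics; cat > h.py <<'E'
import numpy as np, cv2
from bench import sensors, eyes, order
def save(p,f): cv2.imwrite(f,p["pixels"][:,:,::-1])
def proj(p,X):
    T=np.linalg.inv(np.array(p["pose"])); X=np.atleast_2d(X); c=X@T[:3,:3].T+T[:3,3]
    s=c[:,:2]/c[:,2:]; s=s*(1+p["k1"]*(s**2).sum(1,keepdims=True)); K=np.array(p["intrinsics"])
    return s@K[:2,:2].T+K[:2,2]
def ray(p,uv):
    K=np.array(p["intrinsics"]); d=(np.array(uv,float)-K[:2,2])/[K[0,0],K[1,1]]; s=d.copy()
    for _ in range(20): s=d/(1+p["k1"]*(s@s))
    T=np.array(p["pose"]); return T[:3,3],T[:3,:3]@np.array([s[0],s[1],1])
def atz(p,uv,z):
    o,d=ray(p,uv); return o+d*(z-o[2])/d[2]
E
python3 - <<'E'
from h import *
np.set_printoptions(precision=3,suppress=True)
print(sensors.read_state())
for n in("scene","top"):
    p=eyes.camera(n); save(p,f"pics/{n}0.png"); print(n,p["k1"],p["intrinsics"],p["pose"])
    for k in["bin","thick_form_center","thin_form_center","short_form_center","thick_tray","thin_tray","bowl","cup","brush"]:
        print(k,[(np.round(d["bbox"]).astype(int).tolist(),round(d["conf"],2)) for d in eyes.look_for(k,p)][:6])
E
```

```text
{'time': 0.0, 'joint_positions': array([ 1.266,  0.333, -0.065,  1.461,  0.022,  1.35 , -0.088]), 'joint_vel': array([ 0.001,  0.002, -0.001, -0.   ,  0.   , -0.001, -0.001]), 'joint_torque': array([  0.   , -62.325,   0.025, -38.99 ,  -0.061,   0.04 ,   0.   ]), 'ee_pos': array([ 0.174, -0.6  ,  0.183]), 'eef_rot': array([ 0.99 ,  0.14 , -0.   , -0.001]), 'ft_force': array([-0.203, -0.747,  0.465]), 'torque': array([ 0.004,  0.032, -0.018]), 'grip_force': 0.0, 'width': 0.08670014908412521}
scene -0.08036982847169116 [[380.261   0.    322.088]
 [  0.    380.261 198.419]
 [  0.      0.      1.   ]] [[-0.515  0.728 -0.453  1.012]
 [ 0.857  0.443 -0.262  0.249]
 [ 0.01  -0.523 -0.852  0.951]
 [ 0.     0.     0.     1.   ]]
bin [([326, 182, 473, 300], 0.95)]
thick_form_center [([386, 153, 411, 195], 0.89), ([346, 189, 379, 227], 0.81), ([320, 147, 362, 170], 0.59)]
thin_form_center [([428, 234, 453, 272], 0.56)]
short_form_center [([387, 215, 411, 243], 0.92), ([234, 137, 270, 162], 0.44)]
thick_tray [([265, 183, 317, 224], 0.78)]
thin_tray [([228, 130, 275, 168], 0.66)]
bowl [([208, 212
[... 174 characters left out ...]
52 [[430.148   0.    310.438]
 [  0.    430.148 194.808]
 [  0.      0.      1.   ]] [[ 0.029 -0.984  0.175  0.33 ]
 [-1.    -0.028  0.005 -0.019]
 [-0.    -0.175 -0.984  1.231]
 [ 0.     0.     0.     1.   ]]
bin [([170, 158, 303, 231], 0.96)]
thick_form_center [([306, 246, 349, 270], 0.81), ([270, 187, 285, 229], 0.76), ([253, 248, 270, 292], 0.66)]
thin_form_center [([188, 179, 200, 222], 0.58)]
short_form_center [([228, 190, 243, 219], 0.72), ([413, 120, 445, 151], 0.62)]
thick_tray [([327, 159, 375, 213], 0.67)]
thin_tray [([407, 197, 438, 249], 0.83), ([226, 188, 240, 218], 0.19)]
bowl [([332, 98, 388, 150], 0.56)]
cup [([413, 124, 447, 150], 0.57)]
brush [([222, 105, 292, 127], 0.75)]
```

```bash
python3 - <<'E'
import cv2
a=cv2.imread("pics/top0.png")[90:310,150:460]; cv2.imwrite("pics/topc.png",cv2.resize(a,(800,568),interpolation=cv2.INTER_CUBIC))
a=cv2.imread("pics/scene0.png")[115:345,170:490]; cv2.imwrite("pics/scenec.png",cv2.resize(a,(800,575),interpolation=cv2.INTER_CUBIC))
E
```

```text
(no output)
```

View pics/topc.png

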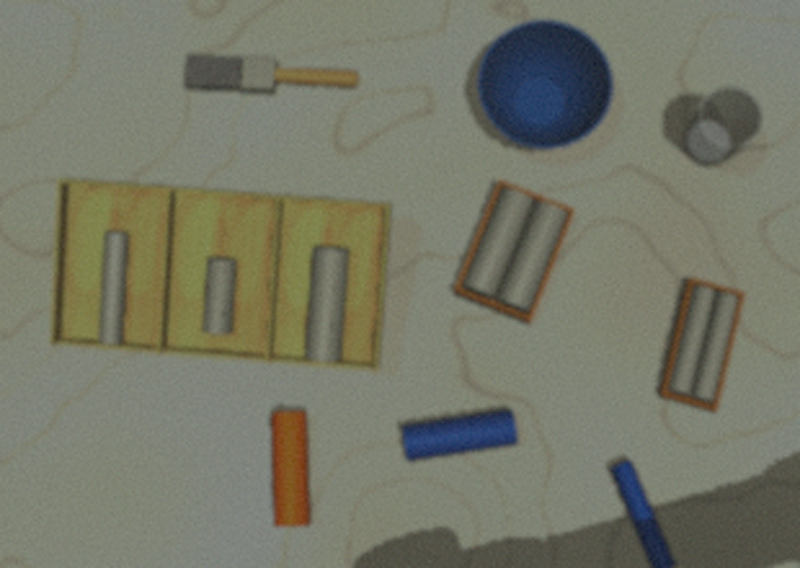

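View pics/scenec.png

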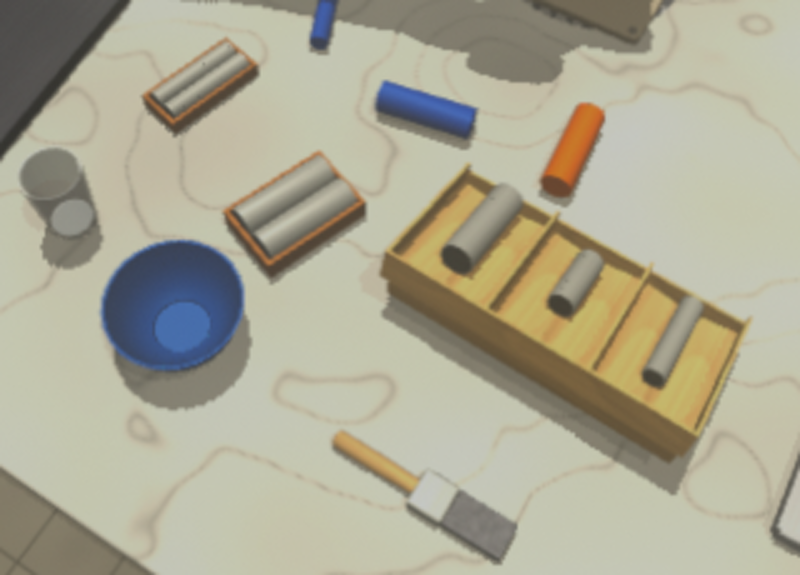

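The top crop shows the steel tubes in the bin: thin at about (194,201), short (235,204), thick (277,207). The steel pairs are in the trays at about (350,187) and (422,223). The orange tube (262,271) and blue tubes (327,258) and (398,288) lie on the table, so they are the look-alikes. The forms meant are the steel ones in the bin. I'll fit the poses from the corners next.

```bash
cat > fit.py <<'E'
from h import *
from scipy.optimize import least_squares
import pickle
np.set_printoptions(precision=4,suppress=True)
ps={n:eyes.camera(n) for n in("top","scene")}
off={"top":(np.array([150,90]),800/310),"scene":(np.array([170,115]),2.5)}
def W(q,P): c,s=np.cos(q[2]),np.sin(q[2]); return np.atleast_2d(P)@np.array([[c,s,0],[-s,c,0],[0,0,1]])+[q[0],q[1],0]
def rect(l,w,z): return np.array([[l/2,w/2,z],[l/2,-w/2,z],[-l/2,-w/2,z],[-l/2,w/2,z]])
a=.26; z0=.022
R=rect(.17,.352,0); zf=lambda x:z0+(x+.085)*np.tan(a)
for i in range(4):
    h=.034 if i<2 else .024
    x=R[i,0]; R[i,2]=zf(x)+h*np.cos(a); R[i,0]=x-h*np.sin(a)
items={"thick":(rect(.136,.091,.029),[(498,182),(572,208),(530,320),(455,290)],[(270,265),(228,212),(320,153),(365,203)],[.35,-.1,-.37]),
"thin":(rect(.136,.063,.021),[(687,278),(743,292),(715,410),(660,396)],[(176,124),(146,97),(226,39),(257,68)],[.3,-.3,-.23]),
"bin":(R,[(62,182),(390,203),(378,367),(53,343)],[(692,440),(386,255),(468,168),(748,322)],[.4,.2,-.06])}
Q={}
for k,(P,t,s,q0) in items.items():
    obs={n:np.array(o)/off[n][1]+off[n][0] for n,o in(("top",t),("scene",s))}
    f=lambda q,ns=("top","scene"):np.concatenate([(proj(ps[n],W(q,P))-obs[n]).ravel() for n in ns])
    r=least_squares(f,q0,loss="soft_l1"); Q[k]=r.x; print(k,r.x,f(r.x).round(1))
    print('   top only',least_squares(f,q0,args=(("top",),)).x,'scene only',least_squares(f,q0,args=(("scene",),)).x)
pickle.dump(Q,open("Q.pkl","wb"))
E
cat > ov.py <<'E'
from fit import *
# overlay
def tube(y,r,L,s0=0):  # ends of axis in bin frame, low end s0 along slope from lip
    n=np.array([-np.sin(a),0,np.cos(a)]); d=np.array([np.cos(a),0,np.sin(a)])
    b=np.array([-.085,y,z0])+n*r/np.cos(.14)
    return b+d*s0,b+d*(s0+L)
def outline(e0,e1,r,cam):
    d=e1-e0;d=d/np.linalg.norm(d);v=cam-(e0+e1)/2;w=np.cross(d,v);w/=np.linalg.norm(w)
    return np.array([e0+r*w,e1+r*w,e1-r*w,e0-r*w])
if __name__=="__main__":
    out=[]
    for n,(u,v,w,h) in(("top",(160,145,290,110)),("scene",(220,120,260,190))):
        p=ps[n];img=p["pixels"][:,:,::-1];S=6 if 0 else 800/w
        im=cv2.resize(img[v:v+h,u:u+w],None,fx=S,fy=S,interpolation=cv2.INTER_CUBIC)
        def poly(X,c): 
            x=(proj(p,X)-[u,v]+.5)*S; cv2.polylines(im,[x.round().astype(int)],True,c,1)
        for k in items: poly(W(Q[k],items[k][0]),(0,0,255))
        cam=np.array(p["pose"])[:3,3]
        for y,r,L,s0 in((-.116,.02,.12,.005),(.116,.013,.12,.005)):
            e0,e1=[W(Q["bin"],e)[0] for e in tube(y,r,L,s0)]; poly(outline(e0,e1,r,cam),(0,255,0)); print((e0+e1)/2)
        for k,r,h in(("thick",.02,.025),("thin",.013,.018)):
            for sg in(1,-1):
                e0,e1=W(Q[k],[[-.06,sg*r,h],[.06,sg*r,h]]); poly(outline(e0,e1,r,cam),(255,0,0))
        cv2.imwrite(f"pics/ov_{n}.png",im)
E
python3 ov.py
```

```text
thick [ 0.5707 -0.1198 -0.3529] [-1.  -1.2 -0.1  0.2 -0.6  0.5 -1.6  0.3 -0.7  0.6 -2.4 -0.4 -0.9 -1.2
  0.2 -0.8]
   top only [ 0.5707 -0.1221 -0.3451] scene only [ 0.5704 -0.1167 -0.363 ]
thin [ 0.4729 -0.328  -0.2379] [-0.6 -0.3 -0.8 -0.  -0.4  0.5 -0.9  0.  -1.2  0.2 -1.9 -0.5 -0.5 -0.8
 -0.  -1.9]
   top only [ 0.4731 -0.3299 -0.2389] scene only [ 0.4738 -0.3239 -0.241 ]
bin [ 0.5341  0.1947 -0.0486] [-2.2 -1.4 -0.4  0.1 -0.2  0.2 -0.5 -0.4  1.9 -2.  -1.5 -2.  -2.2 -0.1
 -0.8  0.5]
   top only [ 0.5333  0.1924 -0.0456] scene only [ 0.5356  0.1969 -0.0577]
[0.5012 0.0802 0.0582]
[0.5142 0.3119 0.0514]
[0.5012 0.0802 0.0582]
[0.5142 0.3119 0.0514]
```

View pics/ov_top.png

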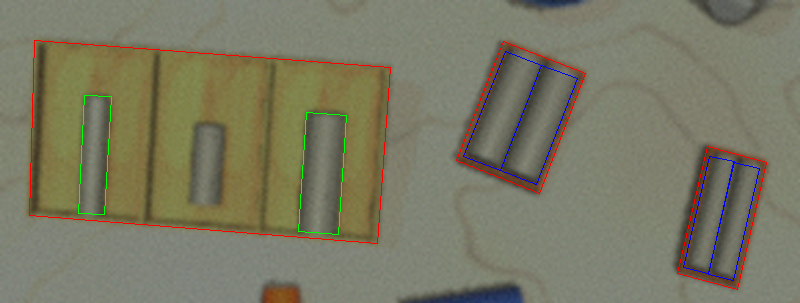

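View pics/ov_scene.png

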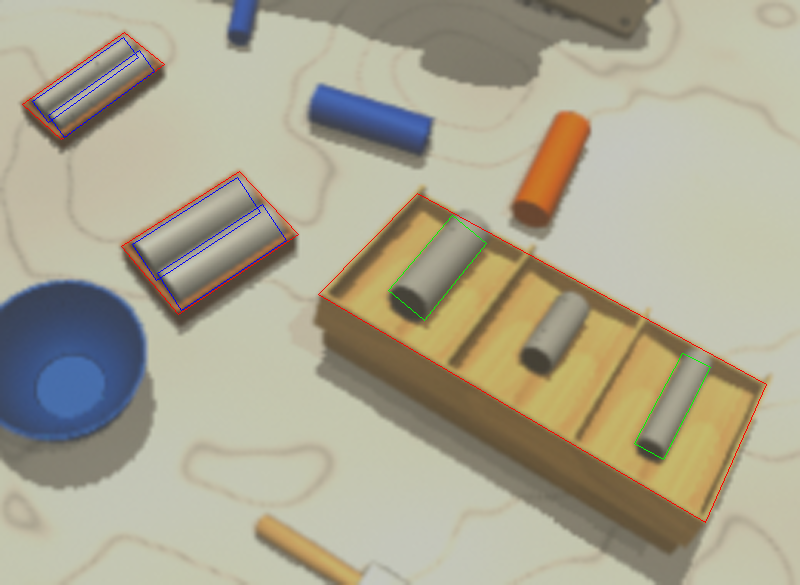

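The overlays fit to about 1–2 px. I'll refine the bin tubes and the pairs by fitting silhouettes to the low-saturation pixels.

```bash
cat > sil.py <<'E'
from ov import *
from scipy.optimize import minimize
th=np.linspace(0,2*np.pi,40)
def hull(p,c,yaw,el,r,L):
    d=np.array([np.cos(el)*np.cos(yaw),np.cos(el)*np.sin(yaw),np.sin(el)])
    u=np.cross(d,[0,0,1]);u/=np.linalg.norm(u);w=np.cross(d,u)
    C=np.vstack([c+s*d*L/2+r*(np.outer(np.cos(th),u)+np.outer(np.sin(th),w)) for s in(-1,1)])
    return cv2.convexHull(proj(p,C).astype(np.float32))[:,0]
F=4
def prep(n,hulls,m):
    p=ps[n]; allp=np.vstack(hulls); x0,y0=np.floor(allp.min(0)).astype(int)-m; x1,y1=np.ceil(allp.max(0)).astype(int)+m
    im=cv2.bilateralFilter(p["pixels"],5,30,3)[y0:y1,x0:x1].astype(np.float32)
    return im,(x0,y0)
def soft(hulls,o,sh):
    m=np.zeros((sh[0]*F,sh[1]*F),np.uint8)
    for h in hulls: cv2.fillPoly(m,[np.round(((h-o+.5)*F-.5)*16).astype(np.int32)],255,shift=4)
    return cv2.resize(m,(sh[1],sh[0]),interpolation=cv2.INTER_AREA)/255.
def fitt(mk,q0,step,m=4):
    # maximize colour (chroma) separation: saturation b*-a* between inside / ring
    D={}
    for n in ps:
        im,o=prep(n,mk(ps[n],q0),m); lab=cv2.cvtColor(im/255,cv2.COLOR_RGB2LAB); s=np.hypot(lab[...,1],lab[...,2]); D[n]=(s,o)
    def cost(z):
        q=q0+z*step;J=0
        for n,(s,o) in D.items():
            M=soft(mk(ps[n],q),o,s.shape); A=np.stack([M.ravel(),1-M.ravel()],1)
            x,_,_,_=np.linalg.lstsq(A,s.ravel(),rcond=None); J+=np.mean((A@x-s.ravel())**2)/s.var()
        return J
    best=min((minimize(cost,z,method="Nelder-Mead",options=dict(initial_simplex=np.vstack([z,z+np.eye(len(q0))]),maxiter=400)) for z in(np.zeros(len(q0)),-.7*np.ones(len(q0)))),key=lambda r:r.fun)
    return q0+best.x*step,best.fun,cost(np.zeros(len(q0)))
if __name__=="__main__":
    by=Q["bin"][2]
    for nm,y,r in(("thick",-.116,.02),("thin",.116,.013)):
        e0,e1=[W(Q["bin"],e)[0] for e in tube(y,r,.12,.005)];c=(e0+e1)/2
        print(nm,fitt(lambda p,q:[hull(p,q[:3],q[3],a,r,.12)],np.array([*c,by]),np.array([.005,.004,.004,.03])))
        q=Q[nm]; h=.005+r
        print(nm+" pair",fitt(lambda p,q:[hull(p,W(q,[0,s*r,h])[0],q[2],0,r,.12) for s in(1,-1)],q,np.array([.005,.004,.04])))
E
python3 sil.py
```

```text
thick [ 0.5707 -0.1198 -0.3529] [-1.  -1.2 -0.1  0.2 -0.6  0.5 -1.6  0.3 -0.7  0.6 -2.4 -0.4 -0.9 -1.2
  0.2 -0.8]
   top only [ 0.5707 -0.1221 -0.3451] scene only [ 0.5704 -0.1167 -0.363 ]
thin [ 0.4729 -0.328  -0.2379] [-0.6 -0.3 -0.8 -0.  -0.4  0.5 -0.9  0.  -1.2  0.2 -1.9 -0.5 -0.5 -0.8
 -0.  -1.9]
   top only [ 0.4731 -0.3299 -0.2389] scene only [ 0.4738 -0.3239 -0.241 ]
bin [ 0.5341  0.1947 -0.0486] [-2.2 -1.4 -0.4  0.1 -0.2  0.2 -0.5 -0.4  1.9 -2.  -1.5 -2.  -2.2 -0.1
 -0.8  0.5]
   top only [ 0.5333  0.1924 -0.0456] scene only [ 0.5356  0.1969 -0.0577]
thick (array([ 0.4981,  0.0812,  0.058 , -0.0445]), np.float64(0.7691785089663628), np.float64(0.8062463131891263))
thick pair (array([ 0.5725, -0.1224, -0.3623]), np.float64(1.7653549185883495), np.float64(1.8093313785823213))
thin (array([ 0.5111,  0.3128,  0.0495, -0.0521]), np.float64(0.5010833785359152), np.float64(0.5388200789577675))
thin pair (array([ 0.4746, -0.3316, -0.266 ]), np.float64(1.767528964110155), np.float64(1.8592024384103985))
```

{"op": "arm_command", "data": {
  "steps": [
    {"slide":[0.045,0.03,0.03],"rot":[0,0,-2.4],"grip":0.7},
    {"slide":[0.045,0.03,0.03],"rot":[0,0,-2.4],"grip":0.7},
    {"slide":[0.045,0.035,0],"rot":[0,0,-2.4],"grip":0.7},
    {"slide":[0.03,0.05,0],"rot":[0,0,-2.4],"grip":0.7},
    {"slide":[0.03,0.05,0],"rot":[0,0,-2.4],"grip":0.7},
    {"slide":[0.03,0.05,0],"rot":[0,0,-2.4],"grip":0.7},
    {"slide":[0.03,0.05,0],"rot":[0,0,-2.4],"grip":0.7},
    {"slide":[0.03,0.05,0],"rot":[0,0,-2.1],"grip":0.7}
  ],
  "newtons": 15
}}

```text
time: 2.2
ee_pos: [0.4596, -0.2537, 0.2437]
eef_rot: [1.0, -0.025, 0.0, 0.0]
ft_force: [0.5, -0.6, -0.4]
width: 0.0607
grip_force: 0.0
```

{"op": "arm_command", "data": {
  "steps": [
    {"slide":[0.002,0.048,0]},
    {"slide":[0.002,0.048,0],"rot":[-0.1,-2.5,0]},
    {"slide":[0.002,0.048,0],"rot":[-0.1,-2.5,0]},
    {"slide":[0.002,0.048,0],"rot":[-0.1,-2.5,0]},
    {"slide":[0.002,0.048,-0.02],"rot":[-0.1,-2.5,0]},
    {"slide":[0,0.048,-0.02],"rot":[-0.2,-2.5,0]},
    {"slide":[0,0.048,-0.02],"rot":[-0.1,-2.4,0]},
    {"slide":[0,0,-0.02]}
  ]
}}

```text
schema error: expected keys rot, slide, grip
```

{"op": "arm_command", "data": {
  "steps": [
    {"slide":[0.002,0.048,0],"rot":[0,0,0],"grip":0.7},
    {"slide":[0.002,0.048,0],"rot":[-0.1,-2.5,0],"grip":0.7},
    {"slide":[0.002,0.048,0],"rot":[-0.1,-2.5,0],"grip":0.7},
    {"slide":[0.002,0.048,0],"rot":[-0.1,-2.5,0],"grip":0.7},
    {"slide":[0.002,0.048,-0.02],"rot":[-0.1,-2.5,0],"grip":0.7},
    {"slide":[0,0.048,-0.02],"rot":[-0.2,-2.5,0],"grip":0.7},
    {"slide":[0,0.048,-0.02],"rot":[-0.1,-2.4,0],"grip":0.7},
    {"slide":[0,0,-0.02],"rot":[0,0,0],"grip":0.7}
  ]
}}

```text
time: 3.2
ee_pos: [0.4683, 0.0842, 0.1634]
eef_rot: [0.991, -0.021, 0.131, 0.003]
ft_force: [-1.4, -0.5, 0.1]
width: 0.0611
grip_force: 0.0
```

{"op": "arm_command", "data": {
  "steps": [
    {"slide":[0.006,0,-0.022],"rot":[0,0,0],"grip":0.7},
    {"slide":[0.006,-0.001,-0.022],"rot":[0,0,0],"grip":0.7},
    {"slide":[0.006,-0.001,-0.022],"rot":[0,0,0],"grip":0.7},
    {"slide":[0.006,0,-0.022],"rot":[0,0,0],"grip":0.7},
    {"slide":[0.004,0,-0.014],"rot":[0,0,0],"grip":0.7},
    {"slide":[0.003,0,-0.012],"rot":[0,0,0],"grip":0.7},
    {"slide":[0,0,0],"rot":[0,0,0],"grip":0.7},
    {"slide":[0,0,0],"rot":[0,0,0],"grip":0.3}
  ]
}}

```text
time: 4.2
ee_pos: [0.5, 0.0787, 0.0499]
eef_rot: [0.991, -0.024, 0.13, 0.003]
ft_force: [-0.9, -0.4, -0.7]
width: 0.0565
grip_force: 0.0
```

{"op": "arm_command", "data": {
  "steps": [
    {"slide":[0,0,0],"rot":[0,0,0],"grip":0.3},
    {"slide":[0,0,0],"rot":[0,0,0],"grip":0.3},
    {"slide":[0,0,0],"rot":[0,0,0],"grip":0.3},
    {"slide":[-0.002,0,0.01],"rot":[0,0,0],"grip":0.3},
    {"slide":[-0.004,0,0.016],"rot":[0,0,0],"grip":0.3},
    {"slide":[-0.005,0,0.02],"rot":[0,0,0],"grip":0.3},
    {"slide":[0,0,0],"rot":[0,0,0],"grip":0.3},
    {"slide":[0,0,0],"rot":[0,0,0],"grip":0.3}
  ]
}}

```text
time: 5.2
ee_pos: [0.4888, 0.0785, 0.0952]
eef_rot: [0.991, -0.024, 0.13, 0.003]
ft_force: [0.9, -1.1, 0.3]
width: 0.0261
grip_force: 0.0
```

```bash
python3 - <<'E'
from h import *
a=[]
for n,(u,v,w,h) in(("top",(230,140,150,110)),("scene",(320,100,150,110))):
    p=eyes.camera(n); a.append(cv2.resize(p["pixels"][v:v+h,u:u+w,::-1],(400,293)))
cv2.imwrite("pics/g1.png",np.hstack(a))
s=sensors.read_state(); print({k:s[k] for k in("time","ee_pos","eef_rot","width","grip_force","ft_force")})
E
```

```text
{'time': 5.3, 'ee_pos': array([0.48844822, 0.07853167, 0.09473802]), 'eef_rot': array([ 0.99131982, -0.02377376,  0.12927015,  0.00300789]), 'width': 0.026210180830948393, 'grip_force': 0.0, 'ft_force': array([-0.50028264,  0.66154962, -0.25112864])}
```

View pics/g1.png

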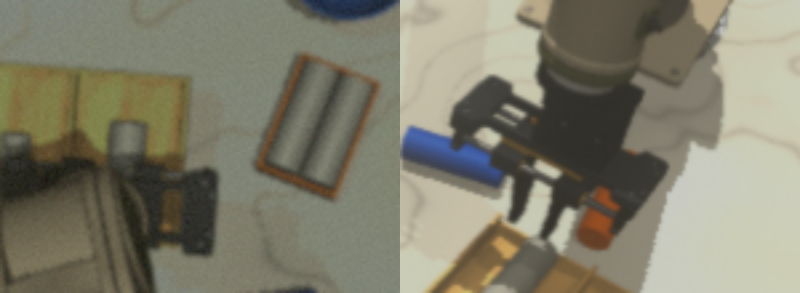

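The grasp missed: I lifted before the slow fingers had closed. The tube is still in place, with its far end at top px (277,187). I'll open, go back down and allow more closing time.

{"op": "arm_command", "data": {
  "steps": [
    {"slide":[0,0.001,0],"rot":[0,0,0],"grip":0.7},
    {"slide":[0,0.001,0],"rot":[0,0,0],"grip":0.7},
    {"slide":[0,0,0],"rot":[0,0,0],"grip":0.7},
    {"slide":[0,0,0],"rot":[0,0,0],"grip":0.7},
    {"slide":[0.005,0,-0.018],"rot":[0,0,0],"grip":0.7},
    {"slide":[0.004,0,-0.016],"rot":[0,0,0],"grip":0.7},
    {"slide":[0.003,0,-0.013],"rot":[0,0,0],"grip":0.7},
    {"slide":[0,0,0],"rot":[0,0,0],"grip":0.7}
  ]
}}

```text
time: 6.3
ee_pos: [0.5002, 0.0806, 0.0475]
eef_rot: [0.991, -0.024, 0.129, 0.003]
ft_force: [-0.9, -0.4, 0.4]
width: 0.0611
grip_force: 0.0
```

{"op": "arm_command", "data": {
  "steps": [
    {"slide":[0,0,0],"rot":[0,0,0],"grip":0.2},
    {"slide":[0,0,0],"rot":[0,0,0],"grip":0.2},
    {"slide":[0,0,0],"rot":[0,0,0],"grip":0.2},
    {"slide":[0,0,0],"rot":[0,0,0],"grip":0.2},
    {"slide":[0,0,0],"rot":[0,0,0],"grip":0.2},
    {"slide":[0,0,0],"rot":[0,0,0],"grip":0.2},
    {"slide":[0,0,0],"rot":[0,0,0],"grip":0.2},
    {"slide":[0,0,0],"rot":[0,0,0],"grip":0.2}
  ],
  "newtons": 20
}}

```text
time: 7.3
ee_pos: [0.5008, 0.0806, 0.0484]
eef_rot: [0.991, -0.024, 0.13, 0.003]
ft_force: [-0.3, 0.7, -0.3]
width: 0.0173
grip_force: 0.0
```

```bash
python3 - <<'E'
from h import *
p=eyes.camera("scene"); u,v,w,h=300,120,180,135
S=800/w
im=cv2.resize(p["pixels"][v:v+h,u:u+w,::-1],(800,600),interpolation=cv2.INTER_CUBIC)
s=sensors.read_state()
from scipy.spatial.transform import Rotation as R
z=R.from_quat(s["eef_rot"]).as_matrix()[:,2]
for X in(s["ee_pos"],s["ee_pos"]-.019*z):
    x=(proj(p,X)[0]-[u,v])*S; cv2.circle(im,tuple(int(i) for i in x),4,(0,0,255),1)
cv2.imwrite("pics/g2.png",im)
E
```

```text
(no output)
```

View pics/g2.png

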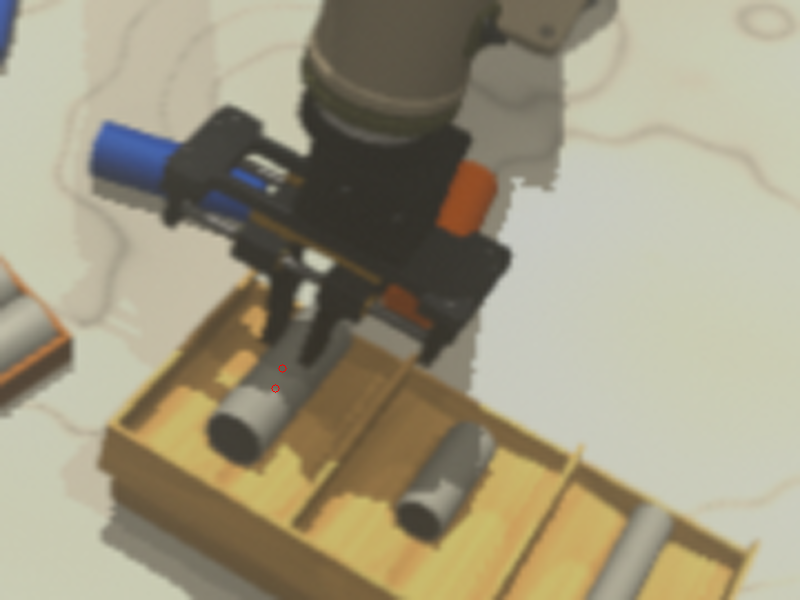

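```bash
python3 - <<'E'
from h import *
from scipy.spatial.transform import Rotation as R
np.set_printoptions(precision=4,suppress=True)
p=eyes.camera("scene"); s=sensors.read_state(); print(s["time"],s["ee_pos"],s["joint_positions"])
z=R.from_quat(s["eef_rot"]).as_matrix()[:,2]; print(z)
for e,uv in((s["ee_pos"],(365.9,199.9)),(np.array([.4885,.0785,.095]),(368.7,186.2))):
    o,d=ray(p,uv); d/=np.linalg.norm(d)
    A=np.stack([d,-z],1); t=np.linalg.lstsq(A,e-o,rcond=None)[0]
    print("proj TCP",proj(p,e), "along tool",t[1],"ray pt",o+d*t[0],"gap",np.linalg.norm(o+d*t[0]-e-z*t[1]), "at TCP height",atz(p,uv,e[2])-e)
E
```

```text
7.4 [0.5008 0.0806 0.0484] [ 0.5004  0.0645 -0.8258  2.1323  0.2098  0.7319 -2.0772]
[ 0.2571 -0.0121 -0.9663]
proj TCP [[361.9406 207.4897]] along tool -0.03217643748332858 ray pt [0.4918 0.0845 0.0792] gap 0.003529850000350455 at TCP height [-0.0274 -0.002  -0.    ]
proj TCP [[365.1362 194.9114]] along tool -0.033391166131650635 ray pt [0.4796 0.0805 0.1272] gap 0.0015868816799294084 at TCP height [-0.0297 -0.0046 -0.    ]
```

In this picture the fingertips, at about (293,355), close just above the tube. Their ray puts them about 32 mm short of the reported TCP along the tool axis. That matches closing to 17 mm without contact. I'll open, descend further in small steps and watch the force.

{"op": "arm_command", "data": {
  "steps": [
    {"slide":[0,0,0],"rot":[0,0,0],"grip":0.7},
    {"slide":[0,0,0],"rot":[0,0,0],"grip":0.7},
    {"slide":[0,0,0],"rot":[0,0,0],"grip":0.7},
    {"slide":[0,0,0],"rot":[0,0,0],"grip":0.7},
    {"slide":[0,0,0],"rot":[0,0,0],"grip":0.7},
    {"slide":[0.002,0,-0.007],"rot":[0,0,0],"grip":0.7},
    {"slide":[0.002,0,-0.007],"rot":[0,0,0],"grip":0.7},
    {"slide":[0.001,0,-0.005],"rot":[0,0,0],"grip":0.7}
  ]
}}

```text
time: 8.4
ee_pos: [0.5056, 0.0807, 0.0286]
eef_rot: [0.991, -0.024, 0.129, 0.003]
ft_force: [0.5, -0.3, 0.1]
width: 0.0608
grip_force: 0.0
```

```bash
python3 - <<'E'
from h import *
p=eyes.camera("scene"); u,v,w,h=320,150,120,90
cv2.imwrite("pics/g3.png",cv2.resize(p["pixels"][v:v+h,u:u+w,::-1],(800,600),interpolation=cv2.INTER_CUBIC))
E
```

```text
(no output)
```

View pics/g3.png

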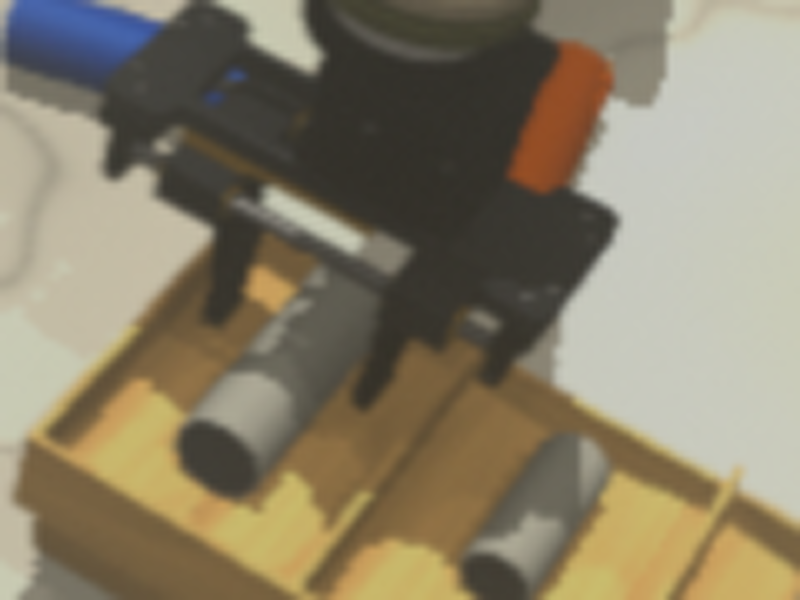

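No contact yet. The tips, at (215,320) and (365,405), straddle the tube but are still high. I'll go down the remaining ~11 mm and close.

{"op": "arm_command", "data": {
  "steps": [
    {"slide":[0.001,0,-0.004],"rot":[0,0,0],"grip":0.7},
    {"slide":[0.001,0,-0.004],"rot":[0,0,0],"grip":0.7},
    {"slide":[0.0005,0,-0.002],"rot":[0,0,0],"grip":0.7},
    {"slide":[0,0,0],"rot":[0,0,0],"grip":0.7},
    {"slide":[0,0,0],"rot":[0,0,0],"grip":0.2},
    {"slide":[0,0,0],"rot":[0,0,0],"grip":0.2},
    {"slide":[0,0,0],"rot":[0,0,0],"grip":0.2},
    {"slide":[0,0,0],"rot":[0,0,0],"grip":0.2}
  ]
}}

```text
time: 9.45
ee_pos: [0.5085, 0.0808, 0.0195]
eef_rot: [0.991, -0.024, 0.13, 0.003]
ft_force: [0.0, 0.9, 0.9]
width: 0.0389
grip_force: 20.0
```

{"op": "arm_command", "data": {
  "steps": [
    {"slide":[0,0,0],"rot":[0,0,0],"grip":0.2},
    {"slide":[0,0,0],"rot":[0,0,0],"grip":0.2},
    {"slide":[0,0,0],"rot":[0,0,0],"grip":0.2},
    {"slide":[0,0,0],"rot":[0,0,0],"grip":0.2},
    {"slide":[0,0,0],"rot":[0,0,0],"grip":0.2},
    {"slide":[0,0,0],"rot":[0,0,0],"grip":0.2},
    {"slide":[0,0,0],"rot":[0,0,0],"grip":0.2},
    {"slide":[0,0,0],"rot":[0,0,0],"grip":0.2}
  ]
}}

```text
time: 10.45
ee_pos: [0.5085, 0.0808, 0.0195]
eef_rot: [0.991, -0.024, 0.13, 0.003]
ft_force: [-0.8, 1.7, 4.0]
width: 0.0392
grip_force: 20.0
```

{"op": "arm_command", "data": {
  "steps": [
    {"slide":[-0.003,0,0.012],"rot":[0,0,0],"grip":0.2},
    {"slide":[-0.005,0,0.02],"rot":[0,0,0],"grip":0.2},
    {"slide":[-0.007,0,0.028],"rot":[0,0,0],"grip":0.2},
    {"slide":[0,0,0.045],"rot":[0.2,5,0],"grip":0.2},
    {"slide":[0,0,0.045],"rot":[0.2,5,0],"grip":0.2},
    {"slide":[0.01,-0.02,0],"rot":[0.3,4.9,0],"grip":0.2},
    {"slide":[0.03,-0.04,0],"rot":[0,0,-3],"grip":0.2},
    {"slide":[0.03,-0.04,0],"rot":[0,0,-3],"grip":0.2}
  ]
}}

```text
time: 11.45
ee_pos: [0.5637, -0.0211, 0.1686]
eef_rot: [0.997, -0.077, -0.001, 0.0]
ft_force: [0.9, -0.1, -0.2]
width: 0.0396
grip_force: 20.0
```

{"op": "arm_command", "data": {
  "steps": [
    {"slide":[0.004,-0.035,0],"rot":[0,0,-3],"grip":0.2},
    {"slide":[0.004,-0.035,0],"rot":[0,0,-3],"grip":0.2},
    {"slide":[0,-0.031,0],"rot":[0,0,-3],"grip":0.2},
    {"slide":[0,0,-0.04],"rot":[0,0,-2.5],"grip":0.2},
    {"slide":[0,0,-0.04],"rot":[0,0,0],"grip":0.2},
    {"slide":[0,0,-0.02],"rot":[0,0,0],"grip":0.2},
    {"slide":[0,0,0],"rot":[0,0,0],"grip":0.2},
    {"slide":[0,0,0],"rot":[0,0,0],"grip":0.2}
  ]
}}

```text
time: 12.45
ee_pos: [0.5723, -0.1205, 0.071]
eef_rot: [0.984, -0.176, 0.001, 0.0]
ft_force: [1.0, 0.4, -0.1]
width: 0.0391
grip_force: 20.0
```

```bash
cat > chk.py <<'E'
from h import *
import sys,pickle
from scipy.spatial.transform import Rotation as R
nm,f,off=sys.argv[1],sys.argv[2],float(sys.argv[3])
Q=pickle.load(open("Q.pkl","rb")); q=Q[nm]; r=.02 if nm=="thick" else .013
s=sensors.read_state(); e=s["ee_pos"]; M=R.from_quat(s["eef_rot"]).as_matrix(); c=e-off*M[:,2]
print("t",s["time"],"tube centre",c.round(4),"yaw",np.arctan2(M[1,0],M[0,0]).round(3),"tray",q.round(4),"w",s["width"],"F",s["ft_force"].round(1))
ims=[]
for n in("top","scene"):
    p=eyes.camera(n); u,v=(proj(p,[q[0],q[1],.03])[0]-[40,35]).astype(int); w,h=80,75; S=5
    im=cv2.resize(p["pixels"][v:v+h,u:u+w,::-1],None,fx=S,fy=S,interpolation=cv2.INTER_CUBIC)
    def ln(A,col):
        x=((proj(p,A)-[u,v]+.5)*S).round().astype(int); cv2.polylines(im,[x],True,col,1)
    d,w_=M[:,0],M[:,1]
    ln(np.array([c-.06*d-r*w_,c+.06*d-r*w_,c+.06*d+r*w_,c-.06*d+r*w_]),(0,255,0))
    L,Wd,H=(.136,.091,.029) if nm=="thick" else (.136,.063,.021); C,Sn=np.cos(q[2]),np.sin(q[2])
    P=np.array([[L/2,Wd/2],[L/2,-Wd/2],[-L/2,-Wd/2],[-L/2,Wd/2]])@np.array([[C,Sn],[-Sn,C]])+q[:2]
    ln(np.c_[P,np.full(4,H)],(0,0,255)); ims.append(im)
cv2.imwrite(f,np.hstack(ims))
E
python3 chk.py thick pics/c1.png 0.040
```

```text
t 12.45 tube centre [ 0.5723 -0.1205  0.111 ] yaw -0.353 tray [ 0.5707 -0.1198 -0.3529] w 0.03910989531792005 F [ 1.   0.4 -0.1]
```

View pics/c1.png

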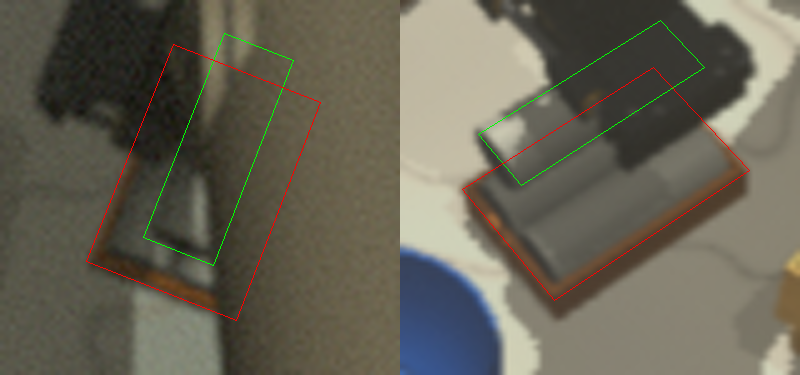

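{"op": "arm_command", "data": {
  "steps": [
    {"slide":[-0.001,0,-0.015],"rot":[0,0,0],"grip":0.2},
    {"slide":[0,0,-0.015],"rot":[0,0,0],"grip":0.2},
    {"slide":[0,0,-0.01],"rot":[0,0,0],"grip":0.2},
    {"slide":[0,0,-0.004],"rot":[0,0,0],"grip":0.2},
    {"slide":[0,0,-0.002],"rot":[0,0,0],"grip":0.2},
    {"slide":[0,0,-0.002],"rot":[0,0,0],"grip":0.2},
    {"slide":[0,0,0],"rot":[0,0,0],"grip":0.2},
    {"slide":[0,0,0],"rot":[0,0,0],"grip":0.2}
  ]
}}

```text
time: 13.55
ee_pos: [0.5705, -0.1204, 0.0216]
eef_rot: [0.984, -0.176, 0.0, 0.0]
ft_force: [-0.3, -0.7, -0.5]
width: 0.039
grip_force: 20.0
```

{"op": "arm_command", "data": {
  "steps": [
    {"slide":[0,0,-0.001],"rot":[0,0,0],"grip":0.2},
    {"slide":[0,0,0],"rot":[0,0,0],"grip":0.2},
    {"slide":[0,0,-0.001],"rot":[0,0,0],"grip":0.2},
    {"slide":[0,0,0],"rot":[0,0,0],"grip":0.2},
    {"slide":[0,0,0],"rot":[0,0,0],"grip":0.2},
    {"slide":[0,0,0],"rot":[0,0,0],"grip":0.2},
    {"slide":[0,0,0],"rot":[0,0,0],"grip":0.2},
    {"slide":[0,0,0],"rot":[0,0,0],"grip":0.2}
  ]
}}

```text
time: 14.55
ee_pos: [0.5706, -0.1206, 0.0205]
eef_rot: [0.984, -0.176, 0.0, 0.0]
ft_force: [-4.6, -1.1, 12.4]
width: 0.0392
grip_force: 20.0
```

Contact at 12 N, at about the expected height. I'll ease off slightly, open and lift.

{"op": "arm_command", "data": {
  "steps": [
    {"slide":[0,0,0.0005],"rot":[0,0,0],"grip":0.2},
    {"slide":[0,0,0],"rot":[0,0,0],"grip":0.48},
    {"slide":[0,0,0],"rot":[0,0,0],"grip":0.52},
    {"slide":[0,0,0],"rot":[0,0,0],"grip":0.6},
    {"slide":[0,0,0],"rot":[0,0,0],"grip":0.7},
    {"slide":[0,0,0],"rot":[0,0,0],"grip":0.7},
    {"slide":[0,0,0.015],"rot":[0,0,0],"grip":0.7},
    {"slide":[0,0,0.03],"rot":[0,0,0],"grip":0.7}
  ]
}}

```text
time: 15.55
ee_pos: [0.5696, -0.1202, 0.0653]
eef_rot: [0.984, -0.176, -0.001, -0.0]
ft_force: [0.2, 0.9, -0.0]
width: 0.0604
grip_force: 0.0
```

{"op": "arm_command", "data": {
  "steps": [
    {"slide":[0,0,0.05],"rot":[0,0,0],"grip":0.7},
    {"slide":[0,0,0.045],"rot":[0,0,0],"grip":0.46},
    {"slide":[-0.009,0.05,0],"rot":[0,0,2.9],"grip":0.46},
    {"slide":[-0.009,0.05,0],"rot":[0,0,2.9],"grip":0.46},
    {"slide":[-0.009,0.05,0],"rot":[0,0,2.9],"grip":0.46},
    {"slide":[-0.009,0.05,0],"rot":[0,0,2.9],"grip":0.46},
    {"slide":[-0.009,0.05,0],"rot":[0,0,2.9],"grip":0.46},
    {"slide":[-0.009,0.05,0],"rot":[0,0,2.9],"grip":0.46}
  ]
}}

```text
time: 16.55
ee_pos: [0.5161, 0.1812, 0.1612]
eef_rot: [1.0, -0.024, 0.001, 0.0]
ft_force: [0.7, 0.0, -0.3]
width: 0.0404
grip_force: 0.0
```

{"op": "arm_command", "data": {
  "steps": [
    {"slide":[-0.007,0.044,0],"rot":[-0.1,-3,0],"grip":0.46},
    {"slide":[-0.007,0.044,0],"rot":[-0.2,-3,0],"grip":0.46},
    {"slide":[-0.007,0.044,0],"rot":[-0.1,-3,0],"grip":0.46},
    {"slide":[0,0,-0.015],"rot":[-0.2,-3,0],"grip":0.46},
    {"slide":[0,0,-0.015],"rot":[-0.1,-2.9,0],"grip":0.46},
    {"slide":[0,0,-0.015],"rot":[0,0,0],"grip":0.46},
    {"slide":[0,0,0],"rot":[0,0,0],"grip":0.46},
    {"slide":[0,0,0],"rot":[0,0,0],"grip":0.46}
  ]
}}

```text
time: 17.55
ee_pos: [0.4957, 0.3122, 0.1161]
eef_rot: [0.991, -0.024, 0.13, 0.003]
ft_force: [0.5, 0.0, -0.4]
width: 0.0399
grip_force: 0.0
```

{"op": "arm_command", "data": {
  "steps": [
    {"slide":[0.006,0,-0.025],"rot":[0,0,0],"grip":0.46},
    {"slide":[0.006,0,-0.025],"rot":[0,0,0],"grip":0.46},
    {"slide":[0.006,0,-0.022],"rot":[0,0,0],"grip":0.46},
    {"slide":[0.003,0,-0.013],"rot":[0,0,0],"grip":0.46},
    {"slide":[0.002,0,-0.008],"rot":[0,0,0],"grip":0.46},
    {"slide":[0.001,0,-0.004],"rot":[0,0,0],"grip":0.46},
    {"slide":[0.001,0,-0.003],"rot":[0,0,0],"grip":0.46},
    {"slide":[0,0,0],"rot":[0,0,0],"grip":0.46}
  ]
}}

```text
time: 18.55
ee_pos: [0.5205, 0.3117, 0.0151]
eef_rot: [0.991, -0.025, 0.13, 0.003]
ft_force: [-0.0, 0.9, 0.5]
width: 0.0397
grip_force: 0.0
```

{"op": "arm_command", "data": {
  "steps": [
    {"slide":[0,0,0],"rot":[0,0,0],"grip":0.1},
    {"slide":[0,0,0],"rot":[0,0,0],"grip":0.1},
    {"slide":[0,0,0],"rot":[0,0,0],"grip":0.1},
    {"slide":[0,0,0],"rot":[0,0,0],"grip":0.1},
    {"slide":[0,0,0],"rot":[0,0,0],"grip":0.1},
    {"slide":[0,0,0],"rot":[0,0,0],"grip":0.1},
    {"slide":[0,0,0],"rot":[0,0,0],"grip":0.1},
    {"slide":[0,0,0],"rot":[0,0,0],"grip":0.1}
  ],
  "newtons": 20
}}

```text
time: 19.55
ee_pos: [0.5205, 0.3128, 0.0155]
eef_rot: [0.991, -0.024, 0.13, 0.002]
ft_force: [-2.2, 5.1, 5.4]
width: 0.0238
grip_force: 20.1
```

Width 23.8 mm on a 26 mm tube, with an upward push, suggests the pads are high on it. I'll reopen, go 4 mm lower and regrip.

{"op": "arm_command", "data": {
  "steps": [
    {"slide":[0,0,0],"rot":[0,0,0],"grip":0.41},
    {"slide":[0,0,0],"rot":[0,0,0],"grip":0.41},
    {"slide":[0,0,0],"rot":[0,0,0],"grip":0.41},
    {"slide":[0,0,0],"rot":[0,0,0],"grip":0.41},
    {"slide":[0,0,-0.001],"rot":[0,0,0],"grip":0.41},
    {"slide":[0.001,0,-0.001],"rot":[0,0,0],"grip":0.41},
    {"slide":[0,0,-0.002],"rot":[0,0,0],"grip":0.41},
    {"slide":[0,0,0],"rot":[0,0,0],"grip":0.41}
  ]
}}

```text
time: 20.55
ee_pos: [0.5212, 0.3116, 0.0106]
eef_rot: [0.991, -0.025, 0.13, 0.003]
ft_force: [0.1, 0.3, 0.8]
width: 0.0361
grip_force: 0.0
```

{"op": "arm_command", "data": {
  "steps": [
    {"slide":[0,0,0],"rot":[0,0,0],"grip":0.1},
    {"slide":[0,0,0],"rot":[0,0,0],"grip":0.1},
    {"slide":[0,0,0],"rot":[0,0,0],"grip":0.1},
    {"slide":[0,0,0],"rot":[0,0,0],"grip":0.1},
    {"slide":[0,0,0],"rot":[0,0,0],"grip":0.1},
    {"slide":[0,0,0],"rot":[0,0,0],"grip":0.1},
    {"slide":[0,0,0],"rot":[0,0,0],"grip":0.1},
    {"slide":[0,0,0],"rot":[0,0,0],"grip":0.1}
  ]
}}

```text
time: 21.55
ee_pos: [0.5214, 0.3119, 0.011]
eef_rot: [0.991, -0.024, 0.13, 0.003]
ft_force: [-0.8, 2.2, 1.3]
width: 0.0255
grip_force: 20.0
```

{"op": "arm_command", "data": {
  "steps": [
    {"slide":[-0.003,0,0.012],"rot":[0,0,0],"grip":0.1},
    {"slide":[-0.005,0,0.02],"rot":[0,0,0],"grip":0.1},
    {"slide":[-0.007,0,0.028],"rot":[0,0,0],"grip":0.1},
    {"slide":[0,0,0.045],"rot":[0.2,5,0],"grip":0.1},
    {"slide":[0,0,0.045],"rot":[0.2,5,0],"grip":0.1},
    {"slide":[0,-0.03,0],"rot":[0.3,4.9,0],"grip":0.1},
    {"slide":[0,-0.05,0],"rot":[0,0,-1.5],"grip":0.1},
    {"slide":[0,-0.05,0],"rot":[0,0,-1.5],"grip":0.1}
  ]
}}

```text
time: 22.55
ee_pos: [0.506, 0.1796, 0.1611]
eef_rot: [0.999, -0.051, -0.0, 0.0]
ft_force: [0.5, 0.6, -0.5]
width: 0.0254
grip_force: 20.0
```

{"op": "arm_command", "data": {
  "steps": [
    {"slide":[-0.003,-0.055,0],"rot":[0,0,-1],"grip":0.1},
    {"slide":[-0.003,-0.055,0],"rot":[0,0,-1],"grip":0.1},
    {"slide":[-0.003,-0.055,0],"rot":[0,0,-1],"grip":0.1},
    {"slide":[-0.003,-0.055,0],"rot":[0,0,-1],"grip":0.1},
    {"slide":[-0.003,-0.055,0],"rot":[0,0,-1],"grip":0.1},
    {"slide":[-0.003,-0.055,0],"rot":[0,0,-1],"grip":0.1},
    {"slide":[-0.003,-0.055,0],"rot":[0,0,-1],"grip":0.1},
    {"slide":[-0.003,-0.055,0],"rot":[0,0,-1],"grip":0.1}
  ]
}}

```text
time: 23.55
ee_pos: [0.4814, -0.26, 0.1615]
eef_rot: [0.993, -0.121, 0.0, -0.0]
ft_force: [2.1, 0.1, -1.7]
width: 0.0257
grip_force: 20.0
```

{"op": "arm_command", "data": {
  "steps": [
    {"slide":[-0.004,-0.034,0],"rot":[0,0,0],"grip":0.1},
    {"slide":[-0.005,-0.035,0],"rot":[0,0,0],"grip":0.1},
    {"slide":[0,0,-0.03],"rot":[0,0,0],"grip":0.1},
    {"slide":[0,0,-0.04],"rot":[0,0,0],"grip":0.1},
    {"slide":[0,0,-0.04],"rot":[0,0,0],"grip":0.1},
    {"slide":[0,0,-0.01],"rot":[0,0,0],"grip":0.1},
    {"slide":[0,0,0],"rot":[0,0,0],"grip":0.1},
    {"slide":[0,0,0],"rot":[0,0,0],"grip":0.1}
  ]
}}

```text
time: 24.55
ee_pos: [0.4743, -0.328, 0.0428]
eef_rot: [0.993, -0.12, 0.001, 0.0]
ft_force: [-0.2, -0.4, 0.1]
width: 0.0255
grip_force: 20.0
```

```bash
python3 chk.py thin pics/c2.png 0.040
```

```text
t 24.55 tube centre [ 0.4742 -0.328   0.0828] yaw -0.241 tray [ 0.4729 -0.328  -0.2379] w 0.02548788597579291 F [-0.2 -0.4  0.1]
```

View pics/c2.png

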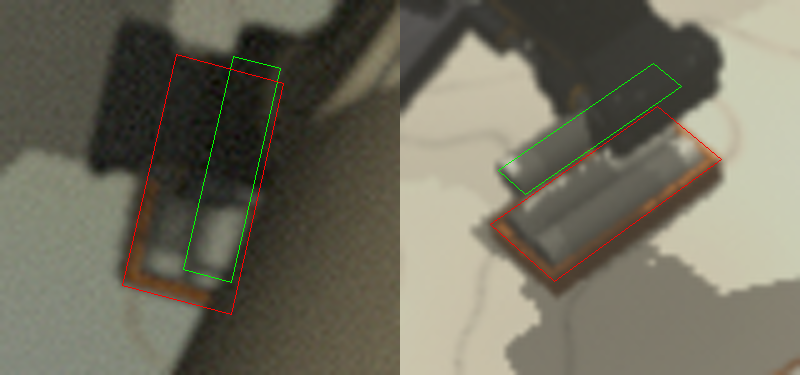

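The held tube, with its near end at (515,185), lies along the tray axis in the scene view. The top view puts the tray about 1–2 mm further to -y. I'll shift by that and descend gently.

{"op": "arm_command", "data": {
  "steps": [
    {"slide":[-0.001,-0.0015,-0.014],"rot":[0,0,0],"grip":0.1},
    {"slide":[0,0,-0.013],"rot":[0,0,0],"grip":0.1},
    {"slide":[0,0,-0.006],"rot":[0,0,0],"grip":0.1},
    {"slide":[0,0,-0.003],"rot":[0,0,0],"grip":0.1},
    {"slide":[0,0,-0.002],"rot":[0,0,0],"grip":0.1},
    {"slide":[0,0,-0.002],"rot":[0,0,0],"grip":0.1},
    {"slide":[0,0,0],"rot":[0,0,0],"grip":0.1},
    {"slide":[0,0,0],"rot":[0,0,0],"grip":0.1}
  ]
}}

```text
time: 25.65
ee_pos: [0.4725, -0.3289, 0.0011]
eef_rot: [0.993, -0.12, 0.0, 0.0]
ft_force: [-0.1, -1.4, -0.9]
width: 0.0254
grip_force: 20.0
```

{"op": "arm_command", "data": {
  "steps": [
    {"slide":[0,0,-0.001],"rot":[0,0,0],"grip":0.1},
    {"slide":[0,0,0],"rot":[0,0,0],"grip":0.1},
    {"slide":[0,0,0],"rot":[0,0,0],"grip":0.1},
    {"slide":[0,0,0],"rot":[0,0,0],"grip":0.1},
    {"slide":[0,0,0],"rot":[0,0,0],"grip":0.1},
    {"slide":[0,0,0],"rot":[0,0,0],"grip":0.1},
    {"slide":[0,0,0],"rot":[0,0,0],"grip":0.1},
    {"slide":[0,0,0],"rot":[0,0,0],"grip":0.1}
  ]
}}

```text
time: 26.65
ee_pos: [0.4725, -0.3292, 0.0002]
eef_rot: [0.993, -0.12, 0.0, 0.0]
ft_force: [-1.6, -1.2, 3.9]
width: 0.0255
grip_force: 20.0
```

{"op": "arm_command", "data": {
  "steps": [
    {"slide":[0,0,-0.0005],"rot":[0,0,0],"grip":0.1},
    {"slide":[0,0,0],"rot":[0,0,0],"grip":0.1},
    {"slide":[0,0,0],"rot":[0,0,0],"grip":0.1},
    {"slide":[0,0,0],"rot":[0,0,0],"grip":0.1},
    {"slide":[0,0,0],"rot":[0,0,0],"grip":0.1},
    {"slide":[0,0,0],"rot":[0,0,0],"grip":0.1},
    {"slide":[0,0,0],"rot":[0,0,0],"grip":0.1},
    {"slide":[0,0,0],"rot":[0,0,0],"grip":0.1}
  ]
}}

```text
time: 27.65
ee_pos: [0.4724, -0.3294, 0.0001]
eef_rot: [0.993, -0.121, 0.0, 0.0]
ft_force: [-3.3, -0.9, 9.2]
width: 0.0253
grip_force: 20.0
```

Contact confirmed at 9 N. Release and lift clear, then back off.

{"op": "arm_command", "data": {
  "steps": [
    {"slide":[0,0,0.0005],"rot":[0,0,0],"grip":0.1},
    {"slide":[0,0,0],"rot":[0,0,0],"grip":0.32},
    {"slide":[0,0,0],"rot":[0,0,0],"grip":0.36},
    {"slide":[0,0,0],"rot":[0,0,0],"grip":0.46},
    {"slide":[0,0,0],"rot":[0,0,0],"grip":0.52},
    {"slide":[0,0,0],"rot":[0,0,0],"grip":0.52},
    {"slide":[0,0,0.015],"rot":[0,0,0],"grip":0.52},
    {"slide":[0,0,0.03],"rot":[0,0,0],"grip":0.52}
  ]
}}

```text
time: 28.65
ee_pos: [0.4717, -0.3285, 0.0453]
eef_rot: [0.993, -0.12, -0.001, -0.0]
ft_force: [0.8, 0.5, -0.4]
width: 0.0453
grip_force: 0.0
```

{"op": "arm_command", "data": {
  "steps": [
    {"slide":[0,0,0.05],"rot":[0,0,0],"grip":0.52},
    {"slide":[0,0,0.05],"rot":[0,0,0],"grip":0.52},
    {"slide":[0,0,0.03],"rot":[0,0,0],"grip":0.52},
    {"slide":[-0.03,-0.05,0],"rot":[0,0,0],"grip":0.52},
    {"slide":[-0.03,-0.05,0],"rot":[0,0,0],"grip":0.52},
    {"slide":[-0.03,-0.05,0],"rot":[0,0,0],"grip":0.52},
    {"slide":[-0.03,-0.05,0],"rot":[0,0,0],"grip":0.52},
    {"slide":[-0.03,-0.03,0],"rot":[0,0,0],"grip":0.52}
  ]
}}

```text
time: 29.65
ee_pos: [0.3204, -0.561, 0.1759]
eef_rot: [0.993, -0.121, 0.0, 0.001]
ft_force: [0.6, -0.1, -0.2]
width: 0.0452
grip_force: 0.0
```

```bash
python3 - <<'E'
from h import *
import pickle
Q=pickle.load(open("Q.pkl","rb")); s=sensors.read_state(); print(s["time"],s["ee_pos"])
rows=[]
for n in("top","scene"):
    p=eyes.camera(n); R=[]
    for k,r,zs in(("thick",.02,.0596),("thin",.013,.0405)):
        q=Q[k]; u,v=(proj(p,[q[0],q[1],.03])[0]-[40,30]).astype(int); S=5
        im=cv2.resize(p["pixels"][v:v+60,u:u+80,::-1],None,fx=S,fy=S,interpolation=cv2.INTER_CUBIC)
        d=np.array([np.cos(q[2]),np.sin(q[2]),0]); w=np.array([-d[1],d[0],0]); c=np.array([q[0],q[1],zs])
        X=[c-.06*d-r*w,c+.06*d-r*w,c+.06*d+r*w,c-.06*d+r*w]
        cv2.polylines(im,[((proj(p,X)-[u,v]+.5)*S).round().astype(int)],True,(0,255,0),1); R.append(im)
    rows.append(np.hstack(R))
cv2.imwrite("pics/end.png",np.vstack(rows))
E
```

```text
29.65 [ 0.32042981 -0.56103243  0.17591638]
```

View pics/end.png

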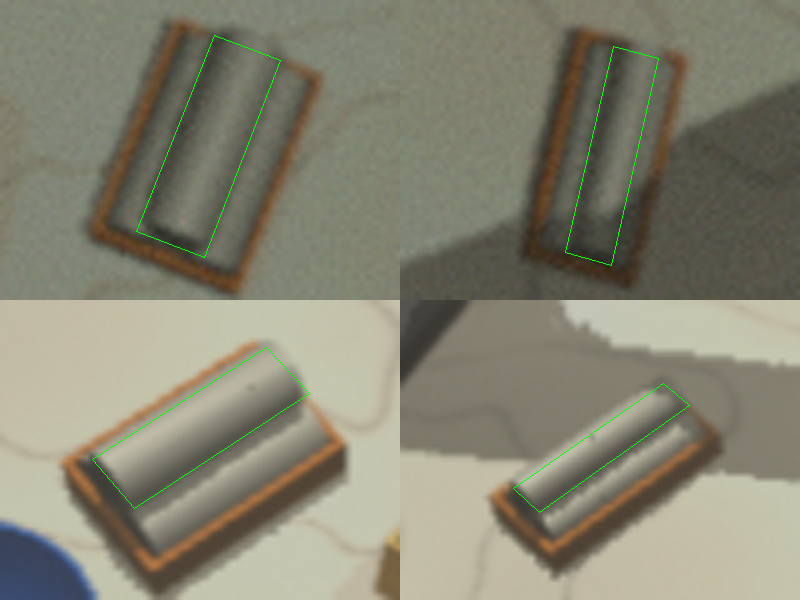

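Both forms lie in their grooves, aligned with the trays and level at the ends. They match the seat outlines in both views (thick near (195,150), thin near (610,155) in the top row). I'll hand in.

```bash
python3 -c "
from bench import order
print(order.close_job())"
```

```text
the job is handed in; nothing more can be done
None
```

I set both long steel forms down in the grooves on their matching pairs and handed the job in at about 30 s; both camera views show them seated, but the judging result was not shown to me.

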